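# Tap the pot carrier home under the sowing hood

## Task

Take the wooden tamper from its rubber mat and, touching the orange pot carrier only with the tamper, nudge the carrier in small gentle taps further under the green sowing hood until it rests against the stop hidden inside. The stop is held only by friction, so feel for it and do not shove it out of its setting. Then stand the tamper back upright in the middle of its mat, let go, and leave the other pots and the jar where they are.

Things in the scene. Friction and masses are not known exactly. Their poses are not given: they have to be found in the camera images.
- station: Sowing station fixed to the bench: an 8 mm plywood bed with two guide rails and a closed green hood over its far half. Origin: on the bench, middle of the hood's open mouth. +x points level along the rails into the hood (the way the carrier goes), z up. A steel stop stands unseen in the hood, its face anywhere from x = 140 to 205 mm. Only friction holds it: over about 12 N it gives way (2.5 mm is too much).
- bed_end (a point): Middle of the open near end of the bed, on its upper face (8 mm above the bench), at x = -220 mm of the station. Bed 470 x 125 mm. The aluminium rails run its whole length, tops 28 mm above the bench, 87 mm clear between them; the carrier slides between them. Axes as the station's.
- hood_top (a point): Middle of the hood's roof, 110 mm above the bench. The hood is 250 mm long and 117 mm wide, from x = 0 to 250 mm of the station. Three grey drop tubes stand on it, to 195 mm above the bench; the first begins 66 mm in from the mouth. Axes as the station's.
- carrier: Orange tray with three black pots, loose on the bed, its front already under the hood. 220 mm long (x), 84 mm wide. Origin: centre of its underside, 8 mm above the bench; +x is its front. About 0.25 to 0.5 kg; slides at 1.5 to 4 N. Never move it faster than 0.15 m/s. It starts 40 mm or more short of the stop; when home, its rear wall still stands 15 to 80 mm outside the mouth.
- carrier_tail (a point): Middle of the carrier's flat rear face, 18 mm above its underside (26 mm above the bench): where to push. The rear wall is upright, 84 mm wide, 36 mm high; pots (63 mm above the underside) begin 17 mm in front of it. Axes as the carrier's.
- carrier_nose (a point): Middle of the carrier's flat front face, 18 mm above its underside, under the hood: this face meets the stop. Axes as the carrier's.
- tamper: Wooden hand tamper standing upright on the mat: a flat rectangular foot 70 mm (x) x 50 mm (y) x 22 mm high, with an upright square handle 24 x 24 mm rising from its middle to 112 mm above the underside. 0.18 kg. Origin: centre of the underside of the foot; z up the handle. The flat ends of the foot (x = +-35 mm) are good for pushing. It fits between the rails.
- tamper_handle (a point): Point on the axis of the tamper's handle, 80 mm above its underside: where to grip; the flat sides of the handle face the tamper's x and y.
- mat: Black rubber mat 150 (x) x 130 (y) x 5 mm, fixed on the bench, the tamper's place. Origin: centre of its underside; its top is 5 mm above the bench.
- clay_pot: Terracotta pot, 90 mm across, 80 mm high, bystander. Origin: centre of its underside.
- seed_jar: Jar, 60 mm across, 90 mm high, bystander. Origin: centre of its underside.
- pot_stack: Stack of four black plastic pots, 72 mm across, 118 mm high, bystander. Origin: centre of its underside.
Mind the look-alikes: they are no part of the job. Of the things that look like the tamper, the largest one is meant.

How it is judged:
On the way, in this order (a step that is already met when the one before it is completed fails the run):
1. the tamper is lifted off its mat (z of tamper in the frame of mat above 0.02 m), for 0.2 s.
2. the carrier is tapped home against the hidden stop (gap under 2 mm) (x of stop_c0 in the frame of carrier_nose below 0.017 m), for 0.2 s.
3. the tamper stands upright on the middle of its mat again (horizontal distance between tamper and mat below 0.03 m and z of tamper in the frame of mat below 0.008 m and angle between tamper's own z axis and vertical below 0.1 rad), for 0.2 s.
At the end, for the whole second after the job is handed in: The carrier's front face is within 2 mm of the hidden stop, the carrier flat on the bed and at rest; the tamper stands upright (within 0.1 rad) on its mat, its centre within 30 mm of the mat's centre, released and at rest (all of step 3 and x of stop_c0 in the frame of carrier_nose below 0.017 m and z of carrier in the frame of station below 0.012 m and angle between carrier's own z axis and vertical below 0.05 rad and linear speed of tamper below 0.02 m/s and linear speed of carrier below 0.01 m/s and contact force between tamper and the fingers below 0.1 N); the robot touches nothing.
It fails at once if the hidden stop is shoved more than 2.5 mm out of its setting (distance of stop_c0 from where it was at the start of the episode above 0.0025 m).
It fails at once if the robot itself touches the carrier (more than 0.5 N) (contact force between any of the fingers, the arm and carrier above 0.5 N).
It fails at once if the carrier is struck so hard that it moves faster than 0.15 m/s (linear speed of carrier above 0.15 m/s).
It fails at once if the carrier is tipped or lifted (angle between carrier's own z axis and vertical above 0.15 rad or z of carrier in the frame of station above 0.02 m).
It fails at once if the clay pot, the seed jar or the stack of pots is moved more than 15 mm or tipped (distance of any of clay_pot, seed_jar, pot_stack from where it was at the start of the episode above 0.015 m or angle between any of clay_pot, seed_jar, pot_stack's own z axis and vertical above 0.2 rad).
It also fails if it takes over 64 s, if anything falls off the work surface, if the arm or the gripper's body presses on something with over 40 N, if the wrist force passes 120 N, or if a joint passes its speed limit or range.

## Robot

A 6-joint arm with a two-finger parallel gripper is mounted at the origin on the work surface. World frame = base frame: x ahead of the robot, y to its left, z up, the work surface at z = 0. Lengths are in m, angles in rad, forces in N, time in s.
With the tool pointing down it reaches from about 0.3 to 0.775 m from the base axis. Payload 14.6 kg.
Tool frame: the origin (TCP) lies at the very end of the fingers, on their centre line; the grasp point (between the pads) lies 19 mm behind it; y points along the fingers, x is the direction in which the jaws open and shut, and the axes are right-handed (so a half turn about y gives the same grasp; the last joint's range is limited). The gripper opens to 94 mm and grips with 3 to 60 N. Pads are 16 mm wide; open, the fingers measure 119 mm over their backs; the gripper's body (75 mm by 177 mm) begins 78 mm behind the grasp point.
Start: joints at [-1.264, 0.3, 1.521, -0, 1.321, -0.067], TCP at [0.201, -0.512, 0.176] pointing down, gripper open.
Joint ranges: [-3.03, 3.03], [-0.79, 2.21], [0.23, 2.52], [-1.04, 4.18], [0, 3.07], [-2.55, 2.55]. Speed limits (rad/s): [2.22, 2.22, 2.57, 3.14, 3.14, 3.14].

## Interface

Orientations are given as [roll, pitch, yaw] about the fixed x, y, z axes, in that order (R = Rz(yaw) Ry(pitch) Rx(roll)).
In Python, from station import * gives the robot as it stands.
- The arm moves only by the tool send_rows, never from a script. Its argument "series" is text: rows parted by semicolons, each of 7 numbers parted by spaces: the turn, a rotation vector about the tool's x, y, z in units of 5 degrees (1.0 is 5 degrees), then the shift along the tool's x, y, z in cm, then the opening, from -1 (shut) to 1 (fully open). A call has exactly 10 rows; each row is the pose to reach, as a shift and turn from the pose commanded when the call began, along the tool's axes at that moment; what a row does not reach only later rows make up. A row lasts 1/12 s, in which the tool goes at most 41.7 mm and 7.16 degrees, less where a joint would pass 70% of its speed; a pose out of reach is approached as far as the arm can. A call with a gripper value outside its range is refused whole. The fingers move at their own pace and stop on an object; "newtons" is the grip in N (left out, the last holds). Time passes only in rows, so rows that repeat a pose let the fingers close, or fill a call up. It gives the time, the measured TCP pose, the force and the opening at its end, in the units of the state.
- get_obs(): the state, without advancing time (a new reading comes with each control period).
- camera(name): name is "side" or "top"; returns the picture (400x640x3 uint8, red, green, blue); there is no depth.
- camera_info(name): a dict with "K" (3x3 intrinsics, pixels), "R" (3x3) and "t" (3): a world point X has camera coordinates R X + t. Camera axes: x right, y down, z forward; pixel columns grow to the right and rows downward; lengths in m; the calibration is good to about 2 mm. A picture is of the moment at which its call begins. camera_info takes no time and is no camera call.
- hand_in(): hands the job in, once; it reports no verdict.
The state is a dict: "time_s": time; "qpos": joint angles; "joint_vel": joint speeds; "tau": joint torques, N m; "ee_pos": TCP position; "eef_rot": TCP orientation; "force": force on the tool from outside, world axes, zero at the start; "moment": the same for the moment, N m; "grip_width": finger opening in m.
Only numpy, scipy, OpenCV 4.12 (cv2) and the standard library are available. Lean on these libraries where they do the work, as an engineer would, in place of code of your own. Each camera call takes 0.05 s, during which the arm holds its last target. There are 200 camera calls.

## Working session

There is one attempt and no reset: what is moved stays moved. The work goes in short steps, Python scripts to look and compute and a tool call to move; the robot and the scene stay as the last step left them, time stands still between calls to the robot, and variables do not carry over. Pictures are saved under pics/ and viewed, on a budget of 10 in all, crops included, one or two more only if the job needs it, and the job is handed in when it is done.

Besides the shell and the picture viewer there is one more tool, called in YAML: its name, and indented under it one key for each argument. send_rows: Moves the arm, as the interface text tells. Its arguments: {"type":"object","properties":{"series":{"type":"string"},"newtons":{"type":"number"}},"required":["series"]}

```bash
ls; mkdir -p pics; python3 - <<'E'
from station import *
import cv2
for n in("side","top"):
    cv2.imwrite(f"pics/{n}0.png",cv2.cvtColor(camera(n),cv2.COLOR_RGB2BGR))
    c=camera_info(n);print(c)
print(get_obs())
E
```

```text
pics
{'K': array([[485.7752689 ,   0.        , 314.27650972],
       [  0.        , 485.7752689 , 201.71843067],
       [  0.        ,   0.        ,   1.        ]]), 'R': array([[-0.84128669, -0.54043646, -0.01285061],
       [-0.32519663,  0.5249304 , -0.78657182],
       [ 0.43183777, -0.65755343, -0.61736507]]), 't': array([0.43349594, 0.31227796, 1.02934287])}
{'K': array([[376.6880889 ,   0.        , 323.52937882],
       [  0.        , 376.6880889 , 204.08417731],
       [  0.        ,   0.        ,   1.        ]]), 'R': array([[ 0.02645558, -0.99951361,  0.01651189],
       [-0.99927921, -0.026892  , -0.02679334],
       [ 0.02722434, -0.01579116, -0.99950461]]), 't': array([-0.14498636,  0.58111777,  0.99859833])}
{'time_s': 0.1, 'qpos': array([-1.26357149e+00,  3.00376035e-01,  1.52153695e+00,  3.79070858e-06,
        1.32069776e+00, -6.65595982e-02]), 'joint_vel': array([ 0.00063762, -0.00281334, -0.00232697,  0.00146136,  0.00097533,
        0.00047126]), 'tau': array([-8.51491762e-06, -5.32648087e+01, -3.53284621e+01,  7.09433248e-02,
        2.34568800e-02, -5.48014020e-05]), 'ee_pos': array([ 0.20076405, -0.51175596,  0.17535716]), 'eef_rot': array([-1.57072495e+00,  1.01559526e-03, -1.19701280e+00]), 'force': array([-0.37413222, -0.06801134, -0.06074272]), 'moment': array([-0.03443333,  0.00529638,  0.02867652]), 'grip_width': 0.09384356053987256}
```

View pics/top0.png

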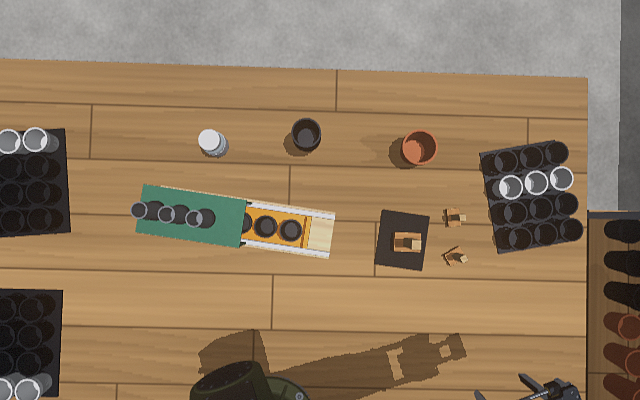

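View pics/side0.png

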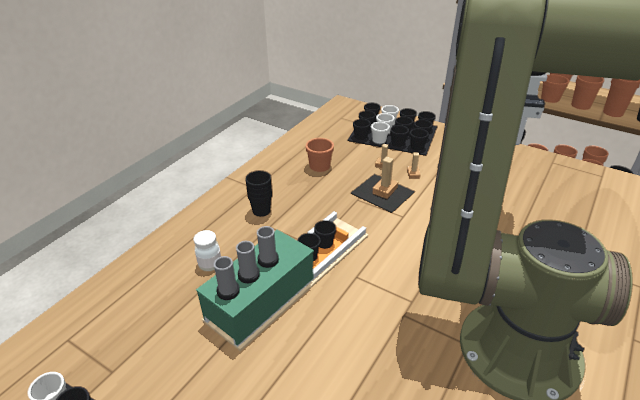

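The top view shows the station with its hood on the left (140–330, 185–260). The tamper is on its mat at (405,242), with two smaller look-alikes at (455,217) and (455,256). The bystanders are at (212,143), (306,135) and (420,147). I'll enlarge this area.

```bash
python3 - <<'E'
import cv2,numpy as np
t=cv2.imread("pics/top0.png");s=cv2.imread("pics/side0.png")
a=cv2.resize(t[180:275,235:435],None,fx=4,fy=4,interpolation=cv2.INTER_CUBIC)   # 800x380
b=cv2.resize(s[140:215,300:420],None,fx=2.9,fy=2.9,interpolation=cv2.INTER_CUBIC)
c=cv2.resize(s[205:290,280:380],None,fx=2.58,fy=2.58,interpolation=cv2.INTER_CUBIC)
im=np.zeros((600,800,3),np.uint8);im[:380]=a
b=b[:219];im[381:381+b.shape[0],:b.shape[1]]=b;c=c[:219];im[381:381+c.shape[0],400:400+c.shape[1]]=c
cv2.imwrite("pics/z0.png",im)
E
```

```text
(no output)
```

View pics/z0.png

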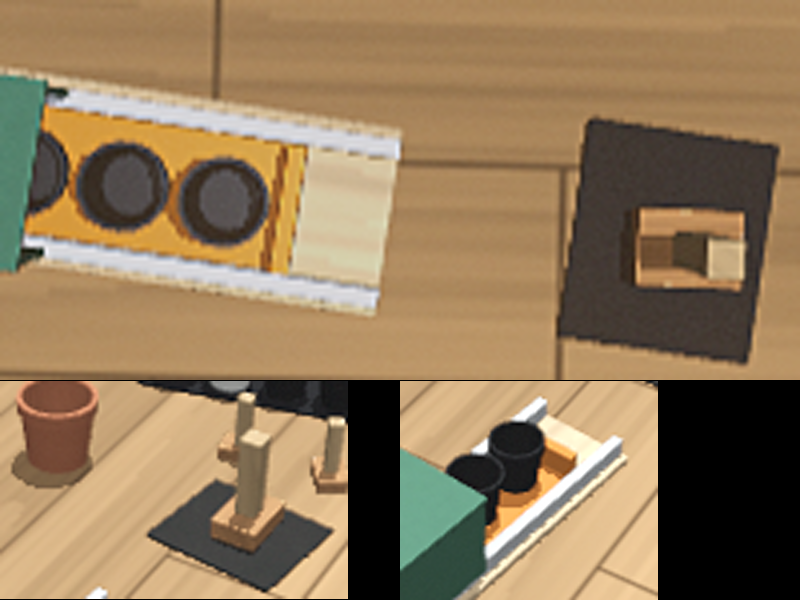

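```bash
cat > h.py <<'E'
from station import *
import numpy as np
def ray(n,uv,z):
    c=camera_info(n);K,R,t=map(np.array,(c["K"],c["R"],c["t"]))
    d=R.T@np.linalg.inv(K)@[uv[0],uv[1],1];o=-R.T@t
    return (o+d*(z-o[2])/d[2])[:2]
def proj(n,X):
    c=camera_info(n);p=c["K"]@(c["R"]@np.array(X)+c["t"]);return p[:2]/p[2]
E
python3 - <<'E'
from h import *
f=lambda u,v,z:ray("top",((u+.5)/4-.5+235,(v+.5)/4-.5+180),z)
def show(n,P,z):
    P=np.array([f(*p,z) for p in P]);print(n,P.round(4).tolist(),P.mean(0).round(4),
      [(round(np.hypot(*d),4),round(np.degrees(np.arctan2(d[1],d[0])),1)) for d in np.roll(P,-1,0)-P])
show("mat",[(587,119),(778,147),(746,363),(558,335)],.005)
show("foot",[(638,209),(745,212),(743,290),(638,285)],.027)
show("htop",[(707,240),(745,240),(743,280),(707,277)],.117)
show("bedend",[(400,131),(375,316)],.008)
show("railU",[(400,133),(60,90)],.028)
show("railL",[(378,308),(30,258)],.028)
show("tail",[(307,148),(292,273)],.044)
for uv in [(143,184),(135,231),(240,248),(246,199)]: print("hood",ray("top",uv,.11))
for n,uv in dict(jar=(212,140),stack=(306,132),pot=(420,145)).items(): print(n,ray("top",uv,.09))
E
```

```text
mat [[0.5748, -0.2855], [0.5594, -0.4149], [0.414, -0.3961], [0.4296, -0.2693]] [ 0.4945 -0.3415] [(np.float64(0.1303), np.float64(-96.8)), (np.float64(0.1466), np.float64(172.6)), (np.float64(0.1278), np.float64(83.0)), (np.float64(0.1461), np.float64(-6.4))]
foot [[0.5162, -0.3167], [0.516, -0.3874], [0.4648, -0.3871], [0.4664, -0.3178]] [ 0.4909 -0.3522] [(np.float64(0.0707), np.float64(-90.1)), (np.float64(0.0512), np.float64(179.6)), (np.float64(0.0693), np.float64(88.7)), (np.float64(0.0498), np.float64(1.2))]
htop [[0.5025, -0.34], [0.5031, -0.3628], [0.4792, -0.362], [0.4805, -0.3404]] [ 0.4913 -0.3513] [(np.float64(0.0228), np.float64(-88.5)), (np.float64(0.0239), np.float64(178.2)), (np.float64(0.0217), np.float64(86.7)), (np.float64(0.0221), np.float64(1.2))]
bedend [[0.5634, -0.1597], [0.4397, -0.1462]] [ 0.5015 -0.153 ] [(np.float64(0.1245), np.float64(173.8)), (np.float64(0.1245), np.float64(-6.2))]
railU [[0.562, -0.1588], [0.5842, 0.0643]] [ 0.5731 -0.0473] [(np.float64(0.2243), np.float64(84.3)), (np.float64(0.2243), np.float64(-95.7))]
railL [[0.4472, -0.1474], [0.4741, 0.0803]] [ 0.4607 -0.0335] [(np.float64(0.2293), np.float64(83.3)), (np.float64(0.2293), np.float64(-96.7))]
tail [[0.5506, -0.0984], [0.4701, -0.091]] [ 0.5104 -0.0947] [(np.float64(0.0809), np.float64(174.7)), (np.float64(0.0809), np.float64(-5.3))]
hood [0.61843636 0.30499086]
hood [0.50582201 0.31949781]
hood [0.47168204 0.06900393]
hood [0.58922136 0.05845934]
jar [0.73276908 0.15019285]
stack [ 0.75948854 -0.0801413 ]
pot [ 0.73557602 -0.36352112]
```

```bash
cat >> h.py <<'E'
def row(p0,rpy0,p,yaw):
    "row numbers from pose (p0,rpy0) to p with the tool down at yaw (rad)"
    from scipy.spatial.transform import Rotation as Ro
    A=Ro.from_euler("xyz",rpy0);B=Ro.from_euler("xyz",[-np.pi/2,0,yaw])
    return np.r_[np.degrees((A.inv()*B).as_rotvec())/5,A.inv().apply(np.array(p)-p0)*100].round(3)
E
python3 - <<'E'
from h import *
o=get_obs();print(row(o["ee_pos"],o["eef_rot"],[.491,-.352,.175],np.radians(-90.4)))
E
```

```text
[ 1.0000e-03  4.3630e+00 -1.2000e-02 -4.2750e+00  4.2000e-02  3.2853e+01]
```

send_rows:
  series: "0 0.5 0 -0.5 0 4 1;0 1 0 -1 0 8 1;0 1.6 0 -1.6 0 12 1;0 2.2 0 -2.1 0 16 1;0 2.7 0 -2.6 0 20 1;0 3.2 0 -3.2 0 24 1;0 3.8 0 -3.7 0 28 1;0 4.2 0 -4.1 0 31.5 1;0 4.36 0 -4.27 0 32.85 1;0 4.36 0 -4.27 0 32.85 1"
  newtons: 40

```text
time_s: 0.93
ee_pos: [0.4932, -0.3502, 0.175]
eef_rot: [-1.571, 0.001, -1.575]
force: [0.1, -0.3, -0.3]
grip_width: 0.0939
```

send_rows:
  series: "0 0 0 0 0.5 0 1;0 0 0 0 2 0 1;0 0 0 0 4 0 1;0 0 0 0 6 0 1;0 0 0 0 8 0 1;0 0 0 0 9.5 0 1;0 0 0 0 10.5 0 1;0 0 0 0 10.9 0 1;0 0 0 0 10.9 0 1;0 0 0 0 10.9 0 1"

```text
time_s: 1.77
ee_pos: [0.491, -0.3528, 0.0676]
eef_rot: [-1.57, -0.001, -1.578]
force: [0.1, 0.4, 0.6]
grip_width: 0.0941
```

```bash
python3 - <<'E'
from h import *
import cv2
o=get_obs();print(o["ee_pos"],o["eef_rot"])
t=camera("top")[190:290,360:480];s=camera("side")[130:230,330:450]
cv2.imwrite("pics/g1.png",cv2.cvtColor(cv2.resize(np.hstack([t,s]),None,fx=3.3,fy=3.3,interpolation=cv2.INTER_CUBIC),cv2.COLOR_RGB2BGR))
E
```

```text
[ 0.49100521 -0.35282658  0.06755284] [-1.57011651e+00 -5.46052840e-04 -1.57785362e+00]
```

View pics/g1.png

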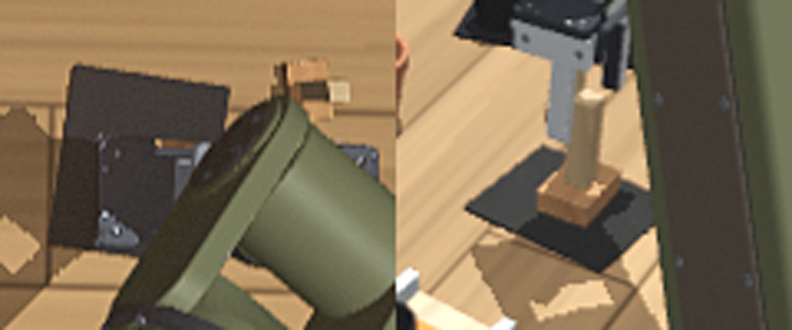

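The handle stands between the two open fingers (side crop, about (590,130)). I'm closing the gripper now.

send_rows:
  series: "0 0 0 0 0 0 -1;0 0 0 0 0 0 -1;0 0 0 0 0 0 -1;0 0 0 0 0 0 -1;0 0 0 0 0 0 -1;0 0 0 0 0 0 -1;0 0 0 0 0 0 -1;0 0 0 0 0 0 -1;0 0 0 0 0 0 -1;0 0 0 0 0 0 -1"
  newtons: 40

```text
time_s: 2.7
ee_pos: [0.4911, -0.3523, 0.0668]
eef_rot: [-1.571, 0.0, -1.577]
force: [-0.6, 0.5, 0.5]
grip_width: 0.031
```

```bash
python3 - <<'E'
from h import *
o=get_obs();print(o["ee_pos"],o["eef_rot"],o["joint_vel"].round(3))
yaw=np.radians(83.6);d=np.array([np.cos(yaw),np.sin(yaw)]);be=np.array([.503,-.153])
tail=be+d*.0585;h=tail-d*(.035+.02)
print(tail,h)
# via: lift 0.06 (underside .065), then over bed end, then down to z .073+
cmd=[.491,-.352,.066]
e=[-np.pi/2,0,np.radians(-90.4)]
print(row(cmd,e,[*h,.126],yaw-np.pi))
print(row(cmd,e,[*h,.071],yaw-np.pi))
E
```

```text
[ 0.49105492 -0.35230376  0.06683287] [-1.57081472e+00  6.87912759e-06 -1.57742429e+00] [-0.     0.    -0.001 -0.    -0.001  0.   ]
[ 0.50952093 -0.09486458] [ 0.50339014 -0.14952181]
[ -0.      1.2    -0.    -20.256  -6.      1.098]
[ -0.      1.2    -0.    -20.256  -0.5     1.098]
```

send_rows:
  series: "0 0 0 0 0 0 -1;0 0 0 0 0 0 -1;0 0 0 0 0 0 -1;0 0 0 0 0 0 -1;0 0 0 0 -0.5 0 -1;0 0 0 0 -1.5 0 -1;0 0 0 0 -3 0 -1;0 0 0 0 -4.5 0 -1;0 0 0 0 -5.5 0 -1;0 0 0 0 -6 0 -1"

```text
time_s: 3.53
ee_pos: [0.4915, -0.3527, 0.129]
eef_rot: [-1.569, -0.002, -1.578]
force: [0.2, -0.3, -1.6]
grip_width: 0.0235
```

send_rows:
  series: "0 0.1 0 -1 0 0 -1;0 0.2 0 -3.5 0 0.2 -1;0 0.4 0 -6.5 0 0.4 -1;0 0.6 0 -9.5 0 0.5 -1;0 0.8 0 -12.5 0 0.7 -1;0 1 0 -15.5 0 0.8 -1;0 1.2 0 -18 0 1 -1;0 1.2 0 -19.6 0 1.1 -1;0 1.2 0 -20.25 0 1.1 -1;0 1.2 0 -20.25 0 1.1 -1"

```text
time_s: 4.37
ee_pos: [0.5031, -0.1485, 0.1265]
eef_rot: [-1.572, 0.0, -1.681]
force: [0.7, -0.4, -1.3]
grip_width: 0.0236
```

```bash
python3 - <<'E'
from h import *
import cv2
t=camera("top")[180:280,230:430];s=camera("side")[160:260,280:420]
o=get_obs();print(o["ee_pos"],o["eef_rot"],o["force"])
t=cv2.resize(t,None,fx=4,fy=4,interpolation=cv2.INTER_CUBIC)[:,:800]
im=np.zeros((600,800,3),np.uint8);im[:300]=cv2.resize(t,(600,300)).repeat(1,0)[:, :600] if 0 else 0
s=cv2.resize(s,None,fx=4,fy=4,interpolation=cv2.INTER_CUBIC)
im[:200,:400]=cv2.resize(t,(400,200));im[200:600,:560]=s
cv2.imwrite("pics/g2.png",cv2.cvtColor(im,cv2.COLOR_RGB2BGR))
E
```

```text
[ 0.50321167 -0.15024447  0.12659089] [-1.57118585e+00 -7.15318579e-05 -1.68218104e+00] [-0.16805091  0.3582196  -2.35570046]
```

View pics/g2.png

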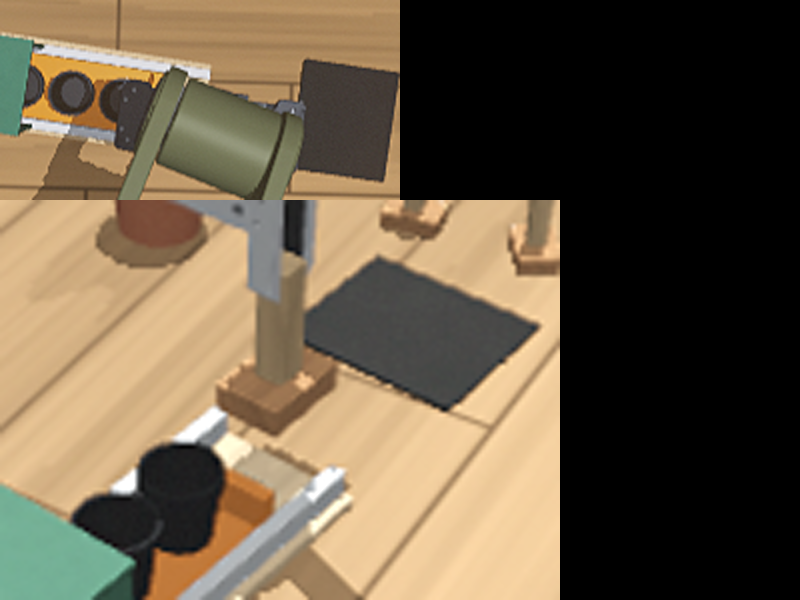

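```bash
python3 - <<'E'
from h import *
yaw=np.radians(83.6);d=np.array([np.cos(yaw),np.sin(yaw)]);n=np.array([-d[1],d[0]])
c=np.array([.5032,-.1502]);z=.1266-.061
for a in(35,-35):
  for b in(25,-25):
    for h in(0,.022):
      p=proj("side",[*(c+d*a/1000+n*b/1000),z+h]);print(a,b,h,((p-[280,160])*4+[0,200]).round(0))
for k in(.0585-.02,.0585): # rails inner edges tops at bed end
  pass
be=np.array([.503,-.153])
for b in(43.5,-43.5):
  p=proj("side",[*(be+n*b/1000),.028]);print("rail inner",b,((p-[280,160])*4+[0,200]).round(0))
E
```

```text
35 25 0 [271. 435.]
35 25 0.022 [272. 409.]
35 -25 0 [211. 405.]
35 -25 0.022 [211. 380.]
-35 25 0 [332. 383.]
-35 25 0.022 [334. 357.]
-35 -25 0 [272. 355.]
-35 -25 0.022 [273. 329.]
rail inner 43.5 [325. 460.]
rail inner -43.5 [222. 410.]
```

send_rows:
  series: "0 0 0 0 0.5 0 -1;0 0 0 0 1.5 0 -1;0 0 0 0 3 0 -1;0 0 0 0 4.3 0 -1;0 0 0 0 5 0 -1;0 0 0 0 5.3 0 -1;0 0 0 0 5.3 0 -1;0 0 0 -0.4 5.3 0 -1;0 0 0 -0.8 5.3 0 -1;0 0 0 -1 5.3 0 -1"
  newtons: 60

```text
time_s: 5.3
ee_pos: [0.5049, -0.1395, 0.0744]
eef_rot: [-1.57, -0.0, -1.682]
force: [0.1, -0.8, -1.5]
grip_width: 0.0236
```

send_rows:
  series: "0 0 0 -0.25 0 0 -1;0 0 0 -0.5 0 0 -1;0 0 0 -0.75 0 0 -1;0 0 0 -1 0 0 -1;0 0 0 -1.25 0 0 -1;0 0 0 -1.5 0 0 -1;0 0 0 -1.75 0 0 -1;0 0 0 -2 0 0 -1;0 0 0 -2.25 0 0 -1;0 0 0 -2.5 0 0 -1"

```text
time_s: 6.13
ee_pos: [0.5074, -0.115, 0.0739]
eef_rot: [-1.571, -0.0, -1.682]
force: [-0.3, -1.4, -1.8]
grip_width: 0.0236
```

send_rows:
  series: "0 0 0 -0.3 0 0 -1;0 0 0 -0.7 0 0 -1;0 0 0 -1.1 0 0 -1;0 0 0 -1.5 0 0 -1;0 0 0 -1.9 0 0 -1;0 0 0 -2.3 0 0 -1;0 0 0 -2.7 0 0 -1;0 0 0 -3.1 0 0 -1;0 0 0 -3.5 0 0 -1;0 0 0 -3.8 0 0 -1"

```text
time_s: 6.97
ee_pos: [0.5116, -0.0769, 0.0739]
eef_rot: [-1.571, -0.0, -1.682]
force: [-0.1, -2.2, -2.6]
grip_width: 0.0234
```

```bash
python3 - <<'E'
from h import *
import cv2
s=camera("side")[180:300,240:400]
F=[]
for i in range(4):
  camera("side");o=get_obs();F.append(o["force"])
print(o["time_s"],o["ee_pos"],np.round(F,2))
s=cv2.resize(s,None,fx=5,fy=5,interpolation=cv2.INTER_CUBIC)
cv2.imwrite("pics/g3.png",cv2.cvtColor(s,cv2.COLOR_RGB2BGR))
E
```

```text
7.2167 [ 0.51140016 -0.07710046  0.07369785] [[-0.18 -0.57 -1.67]
 [-0.41 -0.66 -2.05]
 [ 1.55  0.07 -1.87]
 [-0.03 -0.15 -0.84]]
```

View pics/g3.png

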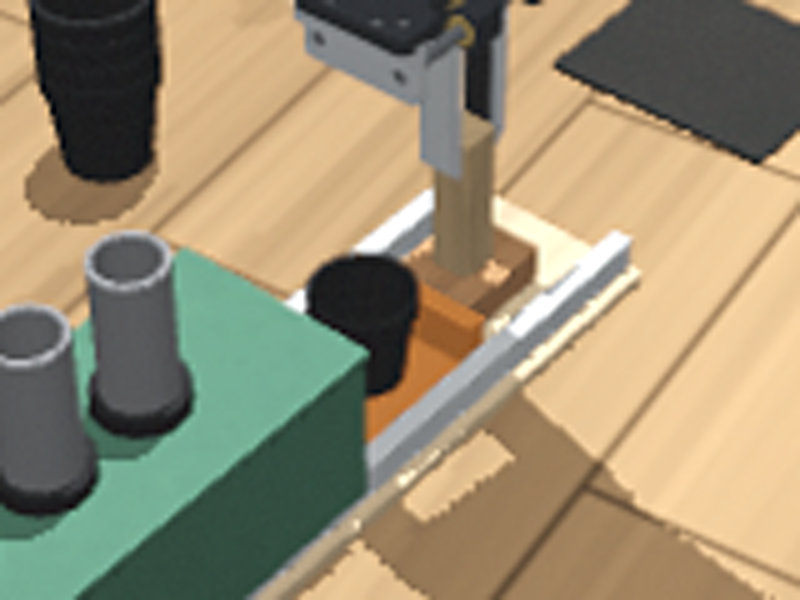

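The foot is flush with the carrier's rear wall, and the sliding force is about 2 N. At least 28 mm is still free, so I'm going 20 mm slowly and then switching to 2 mm steps.

send_rows:
  series: "0 0 0 -0.2 0 0 -1;0 0 0 -0.4 0 0 -1;0 0 0 -0.6 0 0 -1;0 0 0 -0.8 0 0 -1;0 0 0 -1 0 0 -1;0 0 0 -1.2 0 0 -1;0 0 0 -1.4 0 0 -1;0 0 0 -1.6 0 0 -1;0 0 0 -1.8 0 0 -1;0 0 0 -2 0 0 -1"

```text
time_s: 8.05
ee_pos: [0.5138, -0.0572, 0.0739]
eef_rot: [-1.571, 0.0, -1.682]
force: [-0.8, -1.2, -1.4]
grip_width: 0.0233
```

send_rows:
  series: "0 0 0 -0.02 0 0 -1;0 0 0 -0.04 0 0 -1;0 0 0 -0.06 0 0 -1;0 0 0 -0.08 0 0 -1;0 0 0 -0.1 0 0 -1;0 0 0 -0.12 0 0 -1;0 0 0 -0.14 0 0 -1;0 0 0 -0.16 0 0 -1;0 0 0 -0.18 0 0 -1;0 0 0 -0.2 0 0 -1"

```text
time_s: 8.88
ee_pos: [0.514, -0.0554, 0.0738]
eef_rot: [-1.571, 0.0, -1.682]
force: [-0.9, -4.0, 0.2]
grip_width: 0.0237
```

send_rows:
  series: "0 0 0 -0.02 0 0 -1;0 0 0 -0.04 0 0 -1;0 0 0 -0.06 0 0 -1;0 0 0 -0.08 0 0 -1;0 0 0 -0.1 0 0 -1;0 0 0 -0.12 0 0 -1;0 0 0 -0.14 0 0 -1;0 0 0 -0.16 0 0 -1;0 0 0 -0.18 0 0 -1;0 0 0 -0.2 0 0 -1"

```text
time_s: 9.72
ee_pos: [0.5142, -0.0535, 0.0739]
eef_rot: [-1.571, -0.0, -1.682]
force: [-0.7, -1.7, -3.7]
grip_width: 0.0233
```

send_rows:
  series: "0 0 0 -0.02 0 0 -1;0 0 0 -0.05 0 0 -1;0 0 0 -0.07 0 0 -1;0 0 0 -0.1 0 0 -1;0 0 0 -0.12 0 0 -1;0 0 0 -0.15 0 0 -1;0 0 0 -0.17 0 0 -1;0 0 0 -0.19 0 0 -1;0 0 0 -0.21 0 0 -1;0 0 0 -0.22 0 0 -1"

```text
time_s: 10.55
ee_pos: [0.5144, -0.0513, 0.0738]
eef_rot: [-1.571, 0.0, -1.682]
force: [-0.8, -2.6, 0.0]
grip_width: 0.0236
```

send_rows:
  series: "0 0 0 -0.02 0 0 -1;0 0 0 -0.05 0 0 -1;0 0 0 -0.07 0 0 -1;0 0 0 -0.1 0 0 -1;0 0 0 -0.12 0 0 -1;0 0 0 -0.15 0 0 -1;0 0 0 -0.17 0 0 -1;0 0 0 -0.19 0 0 -1;0 0 0 -0.21 0 0 -1;0 0 0 -0.22 0 0 -1"

```text
time_s: 11.38
ee_pos: [0.5147, -0.0491, 0.0739]
eef_rot: [-1.571, -0.0, -1.682]
force: [-0.8, -3.2, -0.0]
grip_width: 0.0234
```

send_rows:
  series: "0 0 0 -0.02 0 0 -1;0 0 0 -0.05 0 0 -1;0 0 0 -0.07 0 0 -1;0 0 0 -0.1 0 0 -1;0 0 0 -0.12 0 0 -1;0 0 0 -0.15 0 0 -1;0 0 0 -0.17 0 0 -1;0 0 0 -0.19 0 0 -1;0 0 0 -0.21 0 0 -1;0 0 0 -0.22 0 0 -1"

```text
time_s: 12.22
ee_pos: [0.5149, -0.0469, 0.0739]
eef_rot: [-1.571, -0.0, -1.682]
force: [-0.4, -3.7, -1.5]
grip_width: 0.0235
```

send_rows:
  series: "0 0 0 -0.02 0 0 -1;0 0 0 -0.04 0 0 -1;0 0 0 -0.06 0 0 -1;0 0 0 -0.08 0 0 -1;0 0 0 -0.1 0 0 -1;0 0 0 -0.12 0 0 -1;0 0 0 -0.14 0 0 -1;0 0 0 -0.16 0 0 -1;0 0 0 -0.18 0 0 -1;0 0 0 -0.2 0 0 -1"

```text
time_s: 13.05
ee_pos: [0.5151, -0.0449, 0.0738]
eef_rot: [-1.571, -0.0, -1.682]
force: [-1.0, -3.1, -0.9]
grip_width: 0.0238
```

send_rows:
  series: "0 0 0 -0.02 0 0 -1;0 0 0 -0.05 0 0 -1;0 0 0 -0.07 0 0 -1;0 0 0 -0.1 0 0 -1;0 0 0 -0.12 0 0 -1;0 0 0 -0.15 0 0 -1;0 0 0 -0.17 0 0 -1;0 0 0 -0.19 0 0 -1;0 0 0 -0.21 0 0 -1;0 0 0 -0.22 0 0 -1"

```text
time_s: 13.88
ee_pos: [0.5154, -0.0427, 0.0739]
eef_rot: [-1.571, 0.0, -1.682]
force: [-1.3, -3.6, -0.0]
grip_width: 0.0237
```

send_rows:
  series: "0 0 0 -0.02 0 0 -1;0 0 0 -0.05 0 0 -1;0 0 0 -0.07 0 0 -1;0 0 0 -0.1 0 0 -1;0 0 0 -0.12 0 0 -1;0 0 0 -0.15 0 0 -1;0 0 0 -0.17 0 0 -1;0 0 0 -0.19 0 0 -1;0 0 0 -0.21 0 0 -1;0 0 0 -0.22 0 0 -1"

```text
time_s: 14.72
ee_pos: [0.5156, -0.0405, 0.0738]
eef_rot: [-1.571, 0.0, -1.682]
force: [-0.0, -2.7, -0.3]
grip_width: 0.0237
```

send_rows:
  series: "0 0 0 -0.02 0 0 -1;0 0 0 -0.05 0 0 -1;0 0 0 -0.07 0 0 -1;0 0 0 -0.1 0 0 -1;0 0 0 -0.12 0 0 -1;0 0 0 -0.15 0 0 -1;0 0 0 -0.17 0 0 -1;0 0 0 -0.19 0 0 -1;0 0 0 -0.21 0 0 -1;0 0 0 -0.22 0 0 -1"

```text
time_s: 15.55
ee_pos: [0.5159, -0.0383, 0.0738]
eef_rot: [-1.571, 0.0, -1.682]
force: [-0.9, -3.3, -0.3]
grip_width: 0.0234
```

send_rows:
  series: "0 0 0 -0.02 0 0 -1;0 0 0 -0.05 0 0 -1;0 0 0 -0.07 0 0 -1;0 0 0 -0.1 0 0 -1;0 0 0 -0.12 0 0 -1;0 0 0 -0.15 0 0 -1;0 0 0 -0.17 0 0 -1;0 0 0 -0.19 0 0 -1;0 0 0 -0.21 0 0 -1;0 0 0 -0.22 0 0 -1"

```text
time_s: 16.38
ee_pos: [0.5161, -0.0362, 0.0738]
eef_rot: [-1.571, 0.0, -1.682]
force: [-0.6, -2.6, -0.8]
grip_width: 0.0237
```

send_rows:
  series: "0 0 0 -0.02 0 0 -1;0 0 0 -0.05 0 0 -1;0 0 0 -0.07 0 0 -1;0 0 0 -0.1 0 0 -1;0 0 0 -0.12 0 0 -1;0 0 0 -0.15 0 0 -1;0 0 0 -0.17 0 0 -1;0 0 0 -0.19 0 0 -1;0 0 0 -0.21 0 0 -1;0 0 0 -0.22 0 0 -1"

```text
time_s: 17.22
ee_pos: [0.5164, -0.034, 0.0739]
eef_rot: [-1.571, -0.0, -1.682]
force: [-0.3, -2.4, -0.2]
grip_width: 0.0234
```

send_rows:
  series: "0 0 0 -0.02 0 0 -1;0 0 0 -0.05 0 0 -1;0 0 0 -0.07 0 0 -1;0 0 0 -0.1 0 0 -1;0 0 0 -0.12 0 0 -1;0 0 0 -0.15 0 0 -1;0 0 0 -0.17 0 0 -1;0 0 0 -0.19 0 0 -1;0 0 0 -0.21 0 0 -1;0 0 0 -0.22 0 0 -1"

```text
time_s: 18.05
ee_pos: [0.5166, -0.0318, 0.0739]
eef_rot: [-1.571, 0.0, -1.682]
force: [-0.4, -3.5, -1.3]
grip_width: 0.0237
```

send_rows:
  series: "0 0 0 -0.02 0 0 -1;0 0 0 -0.05 0 0 -1;0 0 0 -0.07 0 0 -1;0 0 0 -0.1 0 0 -1;0 0 0 -0.12 0 0 -1;0 0 0 -0.15 0 0 -1;0 0 0 -0.17 0 0 -1;0 0 0 -0.19 0 0 -1;0 0 0 -0.21 0 0 -1;0 0 0 -0.22 0 0 -1"

```text
time_s: 18.88
ee_pos: [0.5169, -0.0296, 0.0738]
eef_rot: [-1.571, 0.0, -1.682]
force: [-0.4, -3.3, -0.2]
grip_width: 0.0236
```

send_rows:
  series: "0 0 0 -0.02 0 0 -1;0 0 0 -0.05 0 0 -1;0 0 0 -0.07 0 0 -1;0 0 0 -0.1 0 0 -1;0 0 0 -0.12 0 0 -1;0 0 0 -0.15 0 0 -1;0 0 0 -0.17 0 0 -1;0 0 0 -0.19 0 0 -1;0 0 0 -0.21 0 0 -1;0 0 0 -0.22 0 0 -1"

```text
time_s: 19.72
ee_pos: [0.5171, -0.0274, 0.0738]
eef_rot: [-1.571, 0.0, -1.682]
force: [-0.2, -3.1, 0.1]
grip_width: 0.0234
```

send_rows:
  series: "0 0 0 -0.02 0 0 -1;0 0 0 -0.05 0 0 -1;0 0 0 -0.07 0 0 -1;0 0 0 -0.1 0 0 -1;0 0 0 -0.12 0 0 -1;0 0 0 -0.15 0 0 -1;0 0 0 -0.17 0 0 -1;0 0 0 -0.19 0 0 -1;0 0 0 -0.21 0 0 -1;0 0 0 -0.22 0 0 -1"

```text
time_s: 20.55
ee_pos: [0.5173, -0.0252, 0.0738]
eef_rot: [-1.571, 0.0, -1.682]
force: [-0.2, -2.7, -0.0]
grip_width: 0.0237
```

send_rows:
  series: "0 0 0 -0.02 0 0 -1;0 0 0 -0.05 0 0 -1;0 0 0 -0.07 0 0 -1;0 0 0 -0.1 0 0 -1;0 0 0 -0.12 0 0 -1;0 0 0 -0.15 0 0 -1;0 0 0 -0.17 0 0 -1;0 0 0 -0.19 0 0 -1;0 0 0 -0.21 0 0 -1;0 0 0 -0.22 0 0 -1"

```text
time_s: 21.38
ee_pos: [0.5175, -0.0239, 0.074]
eef_rot: [-1.571, -0.002, -1.682]
force: [-2.7, -8.7, 1.7]
grip_width: 0.0238
```

The force jumped to about 9 N and the tool stalled 1 mm short, so the nose is against the stop. I'm backing off and lifting.

send_rows:
  series: "0 0 0 0.1 0 0 -1;0 0 0 0.5 0 0 -1;0 0 0 1.2 0 0 -1;0 0 0 2.2 0 0 -1;0 0 0 3.2 -0.5 0 -1;0 0 0 4.2 -1.5 0 -1;0 0 0 5.2 -3 0 -1;0 0 0 6.2 -4.5 0 -1;0 0 0 7 -5.2 0 -1;0 0 0 7.2 -5.4 0 -1"

```text
time_s: 22.22
ee_pos: [0.5101, -0.0963, 0.1297]
eef_rot: [-1.568, -0.0, -1.684]
force: [-0.3, 0.6, -1.7]
grip_width: 0.0239
```

```bash
python3 - <<'E'
from h import *
import cv2
s=camera("side")[180:300,240:400];o=get_obs();print(o["ee_pos"],o["eef_rot"],o["force"])
s=cv2.resize(s,None,fx=5,fy=5,interpolation=cv2.INTER_CUBIC)
cv2.imwrite("pics/g4.png",cv2.cvtColor(s,cv2.COLOR_RGB2BGR))
print(row(o["ee_pos"],[-np.pi/2,0,-1.682],[.4945,-.3415,.128],-1.682))
E
```

```text
[ 0.50983783 -0.09586503  0.12897856] [-1.56901711e+00 -2.75933471e-04 -1.68347285e+00] [ 0.12834779 -0.4919185  -0.55227107]
[ 0.     0.     0.    24.582  0.098  1.202]
```

View pics/g4.png

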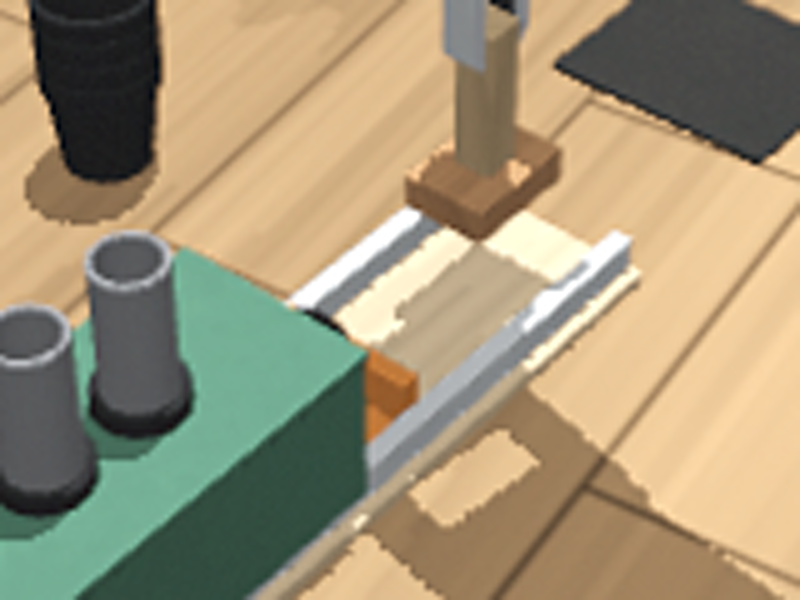

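The carrier stays in place with its rear wall at (390,380), about 55 mm outside the mouth, and the tamper is still held upright. Next I carry it to the mat.

send_rows:
  series: "0 0 0 1.5 0 0.1 -1;0 0 0 4.5 0 0.2 -1;0 0 0 8 0 0.4 -1;0 0 0 11.5 0 0.6 -1;0 0 0 15 0 0.8 -1;0 0 0 18.5 0 1 -1;0 0 0 21.5 0 1.1 -1;0 0 0 23.6 0 1.2 -1;0 0 0 24.5 0 1.2 -1;0 0 0 24.55 0 1.2 -1"

```text
time_s: 23.1
ee_pos: [0.4936, -0.3409, 0.1268]
eef_rot: [-1.572, 0.001, -1.684]
force: [-0.3, -0.1, -2.3]
grip_width: 0.0237
```

send_rows:
  series: "0 0 0 0 0.5 0 -1;0 0 0 0 1.5 0 -1;0 0 0 0 3 0 -1;0 0 0 0 4.3 0 -1;0 0 0 0 5 0 -1;0 0 0 0 5.3 0 -1;0 0 0 0 5.5 0 -1;0 0 0 0 5.6 0 -1;0 0 0 0 5.7 0 -1;0 0 0 0 5.7 0 -1"

```text
time_s: 23.93
ee_pos: [0.4944, -0.34, 0.0712]
eef_rot: [-1.57, -0.0, -1.682]
force: [0.3, -0.2, -2.2]
grip_width: 0.0233
```

send_rows:
  series: "0 0 0 0 0.1 0 -1;0 0 0 0 0.15 0 -1;0 0 0 0 0.2 0 -1;0 0 0 0 0.25 0 -1;0 0 0 0 0.3 0 -1;0 0 0 0 0.33 0 -1;0 0 0 0 0.36 0 -1;0 0 0 0 0.38 0 -1;0 0 0 0 0.38 0 -1;0 0 0 0 0.38 0 -1"

```text
time_s: 24.77
ee_pos: [0.4942, -0.34, 0.067]
eef_rot: [-1.571, 0.0, -1.682]
force: [-0.4, -1.2, -1.6]
grip_width: 0.0234
```

send_rows:
  series: "0 0 0 0 0.02 0 -1;0 0 0 0 0.04 0 -1;0 0 0 0 0.06 0 -1;0 0 0 0 0.08 0 -1;0 0 0 0 0.1 0 -1;0 0 0 0 0.1 0 -1;0 0 0 0 0.1 0 -1;0 0 0 0 0.1 0 -1;0 0 0 0 0.1 0 -1;0 0 0 0 0.1 0 -1"

```text
time_s: 25.6
ee_pos: [0.4944, -0.34, 0.0668]
eef_rot: [-1.57, -0.0, -1.682]
force: [-3.2, 2.9, 6.4]
grip_width: 0.0235
```

The tamper is down on the mat (upward force 6 N). I'm releasing it.

send_rows:
  series: "0 0 0 0 0 0 -0.4;0 0 0 0 0 0 -0.2;0 0 0 0 0 0 0;0 0 0 0 0 0 0.2;0 0 0 0 0 0 0.4;0 0 0 0 0 0 0.6;0 0 0 0 0 0 0.8;0 0 0 0 0 0 1;0 0 0 0 0 0 1;0 0 0 0 0 0 1"

```text
time_s: 26.43
ee_pos: [0.4942, -0.3399, 0.0661]
eef_rot: [-1.571, -0.0, -1.682]
force: [-0.4, -0.0, 0.6]
grip_width: 0.0847
```

send_rows:
  series: "0 0 0 0 0 0 1;0 0 0 0 0 0 1;0 0 0 0 0 0 1;0 0 0 0 -0.5 0 1;0 0 0 0 -2 0 1;0 0 0 0 -4.5 0 1;0 0 0 0 -7.5 0 1;0 0 0 0 -10.5 0 1;0 0 0 0 -13 0 1;0 0 0 0 -14 0 1"

```text
time_s: 27.27
ee_pos: [0.495, -0.3406, 0.2104]
eef_rot: [-1.566, -0.003, -1.682]
force: [0.4, -0.4, -0.4]
grip_width: 0.0946
```

send_rows:
  series: "0 0 0 0 0 -2 1;0 0 0 0 0 -5 1;0 0 0 0 0 -9 1;0 0 0 0 0 -13 1;0 0 0 0 0 -16 1;0 0 0 0 0 -18 1;0 0 0 0 0 -19 1;0 0 0 0 0 -19 1;0 0 0 0 0 -19 1;0 0 0 0 0 -19 1"

```text
time_s: 28.1
ee_pos: [0.3063, -0.319, 0.2058]
eef_rot: [-1.571, 0.0, -1.682]
force: [-0.6, 0.5, 0.4]
grip_width: 0.0939
```

```bash
python3 - <<'E'
from h import *
import cv2
o=get_obs();print(o["time_s"],o["ee_pos"],o["force"])
s=camera("side")[140:215,300:420];t=camera("top")[180:275,235:435]
im=np.zeros((600,800,3),np.uint8)
im[:380]=cv2.resize(t,None,fx=4,fy=4,interpolation=cv2.INTER_CUBIC)
s=cv2.resize(s,None,fx=2.9,fy=2.9,interpolation=cv2.INTER_CUBIC);im[381:381+s.shape[0],:s.shape[1]]=s
cv2.imwrite("pics/f.png",cv2.cvtColor(im,cv2.COLOR_RGB2BGR))
E
```

```text
28.1 [ 0.30626696 -0.31896411  0.20582632] [-0.61409183  0.46362559  0.40937208]
```

View pics/f.png

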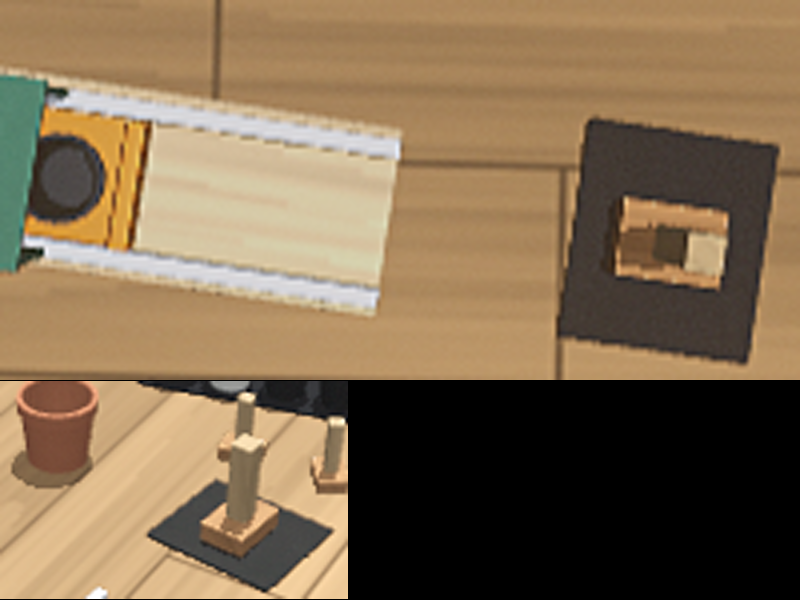

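```bash
python3 - <<'E'
from h import *
f=lambda u,v,z:ray("top",((u+.5)/4-.5+235,(v+.5)/4-.5+180),z)
print("tail",(f(151,122,.044)+f(134,251,.044))/2,"expected",np.array([.5175,-.0239])+.035*np.array([.1115,.9938]))
print("foot",np.mean([f(*p,.027) for p in[(623,198),(728,211),(720,291),(614,273)]],0))
hand_in()
E
```

```text
tail [0.52318408 0.00660065] expected [0.5214025 0.010883 ]
foot [ 0.49430316 -0.33911842]
the job is handed in; nothing more can be done
```

I handed the job in at about 28 s, with the carrier tapped up to what I take to be the hidden stop. The tamper is back upright on its mat. The interface gives no verdict.

- **Feeling for the stop:** I pushed the carrier slowly, finishing in 2 mm steps. Sliding took a steady 2.5–3.5 N. On the last step the force jumped to about 9 N and the tool stalled about 1 mm short. That is below the roughly 12 N at which the stop gives way, so I backed off.
- **Tamper:** it stands upright, about 3 mm from the mat's centre in the last picture. The gripper is open, the arm is clear, and the force reading is near zero.
- **Carrier:** it stayed put when I withdrew the tamper, with roughly 55 mm of it outside the mouth.
- **Bystanders:** the clay pot and the stack look unmoved in the views I took. I did not picture the jar again at the end, but the arm never went near it.

**A check that disagreed:** the last picture puts the carrier's rear face about 4 mm further out than the tool position at contact implied (y = 6.6 mm against 10.9 mm). I put this down to reading the wall's edge by hand in a blurry enlargement, plus calibration and grip offsets. I handed in without settling it, so the claim that the carrier is home rests on the force jump and the stall.

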